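# Unload a bench centrifuge

## Task

The spin is over: lift the centrifuge's lid and bring it right back until it rests on its stop, gently, neither forcing the machine nor letting the lid fall shut. Then draw the sample tube (ribbed cap, hinge side) out of its slanted rotor sleeve and stand it, always cap up, in a free place of the white tube rack, all the way down. Leave the lid open and the balance tube in the rotor, and do not disturb the other things on the bench.

Things in the scene. Friction and masses are not known exactly. Their poses are not given: they have to be found in the camera images.
- centrifuge: White bench centrifuge, fixed. Origin on the bench under the rotor axis; x from its front (sloped dark control panel) to its back (hinge), z up. Housing x -142 to +140 mm, 230 wide; deck 145 high with a round opening 186 dia about the origin. The front slopes from x -142 at z 85 to x -110 at z 137, so there is finger room under the lid's lip.
- lid (a joint): Lid angle in rad: 0 closed (as it starts), grows as the front edge lifts up and back, 1.57 upright, 1.85 on its stop. Unlocked, no spring or latch; about 0.55 kg (varies). Its hinge and stop bear up to 35 N. It falls shut if let go below about 1.57 and leans back on its stop beyond that.
- lid_hinge (a point): Centre of the hinge line (along the centrifuge's y), in the plane of the lid's underside: 107 mm behind the rotor axis, 145 mm above the bench. Does not move.
- lid_edge (a point): Lower front edge of the lid at mid-width; moves with it, 247 mm from the hinge line. The lid is a flat slab 226 wide, 20 thick, with a clear window; its grey grip lip, 120 wide, 12 thick, juts 17 mm beyond the slab over the sloped front, nothing below it. The underside is flat and in line with the hinge to 2 mm; the window lies 3 mm deeper.
- sample_tube: Sample tube: 16 dia with a ribbed white screw cap 20 dia x 25 long, 105 long in all, about 24 g. Origin at the centre of its foot, z along the tube to the cap. Starts in the sleeve on the hinge side, leaning 30 deg with its cap inwards to the rotor axis and its foot outwards; cap top 5 to 10 mm below the deck, 45 mm bare above the sleeve.
- balance_tube: The balance tube in the sleeve across the rotor (control-panel side): same tube with a slim low cap 18 dia x 10, 94 long. Origin at the centre of its foot, z to its cap.
- sleeve_far (a point): Floor centre of the sleeve that holds the sample tube, one of six on the rotor, which turns about the upright axis with slight friction. Sleeves are black, lean 30 deg, inside 18.6 dia, 60 deep. The rotor starts at any angle that leaves this sleeve within about 50 deg of the hinge direction.
- sleeve_near (a point): Floor centre of the sleeve that holds the balance tube.
- rack: White tube rack, fixed, 190 x 60 x 65 high. Origin under its centre; four places in a row along its x, 42 mm apart, numbered 0 to 3 from its -x end. Each place is a square opening 22 mm wide in two plates (tops at 21 and 65 mm) over a floor at 6 mm. Places 0 and 2 are taken, 1 and 3 free.
- place_1 (a point): Floor centre of free rack place 1 (6 mm above the bench).
- place_3 (a point): Floor centre of free rack place 3 (6 mm above the bench).
- tip_box: Bystander: purple tip box with clear top, 82 x 122 x 66 high. Origin at the centre of its underside.
- reagent_bottle: Bystander: amber bottle, 60 dia x 135 high. Origin at the centre of its underside.
- salt_jar: Bystander: small white jar, 54 dia x 70 high. Origin at the centre of its underside.
- rotor_cover: Bystander: black disc 148 dia x 10-14 thick with a red knob, 34 high in all. Origin at the centre of its underside.
- pink_rack: Bystander: flat pink micro-tube rack, 80 x 120 x 22 high. Origin at the centre of its underside.
- pipette: Bystander: white electronic pipette lying flat, 236 long, 30 high (origin near its middle). Origin at the centre of its underside.
- rack_tube_a: Bystander: capped tube like the sample tube, standing in place 0 of the rack. Origin at the centre of its underside.
- rack_tube_b: Bystander: the same, in place 2 of the rack. Origin at the centre of its underside.
Not all that is in view belongs to the job. Leave any green look-alike of the rack alone.

How it is judged:
On the way, in this order (a step that is already met when the one before it is completed fails the run):
1. the lid rests on its stop, the sample tube still in its sleeve (value of joint lid above 1.8 rad and distance between sample_tube and sleeve_far below 0.02 m), for 0.3 s.
2. the sample tube is drawn out of the rotor, the lid staying on its stop (value of joint lid above 1.8 rad and distance between sample_tube and sleeve_far above 0.08 m), for 0.1 s.
At the end, for the whole second after the job is handed in: The lid rests on its stop (over 1.80 rad); the sample tube stands at rest in free rack place 1 or 3, its foot within 10 mm of the place's centre and 8 mm of its floor, within 0.25 rad of upright, cap up; the balance tube is still in its sleeve (foot within 20 mm of the sleeve floor) (value of joint lid above 1.8 rad and ((horizontal distance between sample_tube and place_1 below 0.01 m and z of sample_tube in the frame of place_1 below 0.008 m) or (horizontal distance between sample_tube and place_3 below 0.01 m and z of sample_tube in the frame of place_3 below 0.008 m)) and angle between sample_tube's own z axis and vertical below 0.25 rad and linear speed of sample_tube below 0.02 m/s and distance between balance_tube and sleeve_near below 0.02 m); the robot touches nothing.
It fails at once if the fingers press on the centrifuge or its lid with more than 35 N (contact force between the fingers and centrifuge above 35 N).
It fails at once if the lid falls shut (closing faster than 3 rad/s) (velocity of joint lid below -3 rad/s).
It fails at once if the sample tube is laid down or turned over (more than 70 deg from upright) (angle between sample_tube's own z axis and vertical above 1.22 rad).
It fails at once if the balance tube is taken out (foot more than 40 mm from its sleeve floor) (distance between balance_tube and sleeve_near above 0.04 m).
It fails at once if a bystander is pushed more than 30 mm or knocked over (distance of any of tip_box, reagent_bottle, salt_jar, rotor_cover, pink_rack, pipette, rack_tube_a, rack_tube_b from where it was at the start of the episode above 0.03 m or angle between any of tip_box, reagent_bottle, salt_jar, rotor_cover, pink_rack, pipette, rack_tube_a, rack_tube_b's own z axis and vertical above 0.5 rad).
It also fails if it takes over 64 s, if anything falls off the work surface, if the arm or the gripper's body presses on something with over 40 N, if the wrist force passes 120 N, or if a joint passes its speed limit or range.

## Robot

A 6-joint arm with a two-finger parallel gripper is mounted at the origin on the work surface. World frame = base frame: x ahead of the robot, y to its left, z up, the work surface at z = 0. Lengths are in m, angles in rad, forces in N, time in s.
With the tool pointing down it reaches from about 0.425 to 0.95 m from the base axis. Payload 3.5 kg.
Tool frame: the origin (TCP) lies between the finger pads; the fingertips stand 19 mm ahead of it and the grasp point (between the pads) is the TCP; z points along the fingers, y is the line along which they close (so a half turn about z gives the same grasp; the last joint's range is limited). The gripper opens to 85 mm and grips with 20 to 120 N. Pads are 22 mm wide; open, the fingers measure 114 mm over their backs; the gripper's body (76 mm by 85 mm) begins 54 mm behind the grasp point. The pads swing forward as they close: fully open they stand 13 mm farther back than shut.
Start: joints at [0.96, 0.286, 1.577, -0, 1.279, -0.15], TCP at [0.3, 0.605, 0.25] pointing down, gripper open.
Joint ranges: [-2.77, 2.77], [-0.9, 2.22], [0.21, 2.48], [-1.53, 4.67], [0.24, 2.81], [-2.84, 2.84]. Speed limits (rad/s): [2.79, 2.79, 3.14, 3.14, 3.14, 3.14].

## Interface

Orientations are given as a unit quaternion [x, y, z, w].
In Python, from plant import monitor, eyes, ctrl gives the robot as it stands.
- The arm moves only by the shell command python3 -m handwheel 'ROWS' [FORCE]. ROWS is JSON, a list of rows, each a list of 7 numbers: the shift along the tool's x, y, z in units of 40 cm (1.0 is 40 cm), then the turn, a rotation vector about the tool's x, y, z in units of pi rad (1.0 is pi rad), then the opening, from -1 (shut) to 1 (fully open). A call has 1 to 12 rows; each row is the pose to reach, as a shift and turn from the pose commanded when the call began, along the tool's axes at that moment, turning the shorter way round; what a row does not reach only later rows make up. A row lasts 1/8 s, in which the tool goes at most 62.5 mm and 10.7 degrees, less where a joint would pass 70% of its speed; a pose out of reach is approached as far as the arm can. A call with a number of a shift or a turn outside -1 to 1 is refused whole. A call with a gripper value outside its range is refused whole. The fingers move at their own pace and stop on an object; FORCE is the grip in N (left out, the last holds). Time passes only in rows, so rows that repeat a pose let the fingers close. It gives the time, the measured TCP pose, the force, the opening and the grip force at its end, in the units of the state.
- monitor.get_state(): the state, without advancing time (a new reading comes with each control period).
- eyes.read_camera(name): name is "side" or "top" or "wrist"; returns the picture (480x640x3 uint8, red, green, blue); there is no depth.
- eyes.camera_params(name): a dict with "K" (3x3 intrinsics, pixels), "k1" (the pictures are not rectified: a ray, as slopes to the right and down, at radius r is drawn at 1 + k1 r^2 times it, then the intrinsics apply), "R" (3x3) and "t" (3): a world point X has camera coordinates R X + t. Camera axes: x right, y down, z forward; pixel columns grow to the right and rows downward; lengths in m; the calibration is good to about 2 mm. A picture is of the moment at which its call begins: read the wrist's pose just before it. camera_params takes no time and is no camera call; for the wrist camera it gives the pose at the moment of the call.
- ctrl.sign_off(): hands the job in; it is judged then, once.
The state is a dict: "time": time; "qpos": joint angles; "dq": joint speeds; "joint_efforts": joint torques, N m; "eef_pos": TCP position; "tcp_rot": TCP orientation; "contact_force": force on the tool from outside, world axes, zero at the start; "wrist_torque": the same for the moment, N m; "opening": opening from 0.0 (shut) to 1.0 (fully open); "finger_force": force on a finger pad.
Only numpy, scipy, OpenCV 4.12 (cv2) and the standard library are available. Lean on these libraries where they do the work, as an engineer would, in place of code of your own. Each camera call takes 0.05 s, during which the arm holds its last target. There are 200 camera calls.

## Working session

There is one attempt and no reset: what is moved stays moved. The work goes in short steps, Python scripts to look and compute and a shell command to move; the robot and the scene stay as the last step left them, time stands still between calls to the robot, and variables do not carry over. Pictures are saved under pics/ and viewed, at most 11 in all, crops included, and the job is handed in when it is done.

```bash
ls; mkdir -p pics
python3 - <<'E'
from plant import monitor, eyes
import cv2,numpy as np
s=monitor.get_state(); print(s)
for n in("top","side"):
    im=eyes.read_camera(n); cv2.imwrite(f"pics/{n}0.png",im[:,:,::-1])
    p=eyes.camera_params(n); print(n,p, -np.array(p["R"]).T@p["t"])
E
```

```text
pics
{'time': 0.0, 'qpos': array([ 9.59999990e-01,  2.87193792e-01,  1.57818851e+00, -7.10880510e-06,
        1.27861250e+00, -1.50023484e-01]), 'dq': array([-0.00100127,  0.00286273,  0.00135426,  0.00126212, -0.00178138,
       -0.00202945]), 'joint_efforts': array([ 4.08793289e-05, -4.05987310e+01, -2.92623836e+01, -1.40249076e-04,
        5.89400719e-03, -5.65106618e-06]), 'eef_pos': array([0.29976162, 0.60409511, 0.24892215]), 'tcp_rot': array([ 2.28352592e-01,  9.73577758e-01, -1.11647467e-03, -4.42800448e-04]), 'contact_force': array([ 1.00211045, -0.03249002, -0.05452916]), 'wrist_torque': array([ 0.01190955, -0.02265314, -0.08385343]), 'finger_force': 0.0, 'opening': 1.0055223743215724}
top {'K': array([[565.94768338,   0.        , 326.57202356],
       [  0.        , 565.94768338, 240.89424666],
       [  0.        ,   0.        ,   1.        ]]), 'k1': -0.13106332068338533, 'R': array([[-0.02065952, -0.99962827, -0.01779045],
       [-0.99088446,  0.02284162, -0.13276385],
       [ 0.13312086,  0.01488544, -0.99098802]]), 't': array([0.04057446, 0.5087973 , 1.61776961])} [0.28963871 0.00485641 1.67146203]
side {'K': array([[603.83411563,   0.        , 332.28434155],
       [  0.        , 603.83411563, 234.11314035],
       [  0.        ,   0.        ,   1.        ]]), 'k1': -0.047178445309872495, 'R': array([[ 0.884427  ,  0.46647126, -0.01390844],
       [ 0.34720794, -0.67763351, -0.64827423],
       [-0.31182612,  0.56852211, -0.7612799 ]]), 't': array([-0.46877247, -0.08809932,  1.60407828])} [ 0.94537732 -0.75298413  1.15752013]
```

View pics/top0.png

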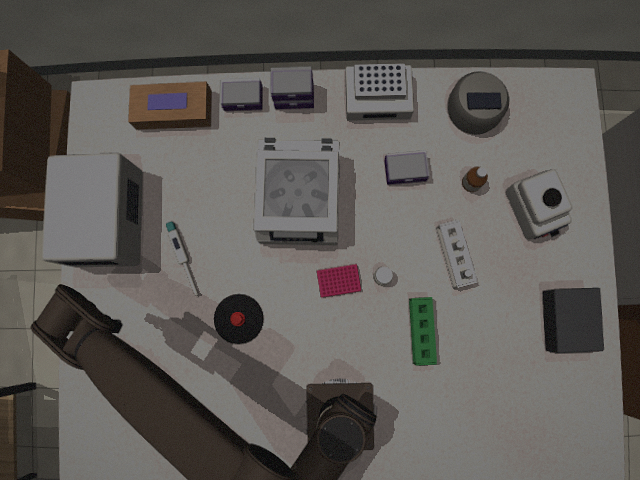

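View pics/side0.png

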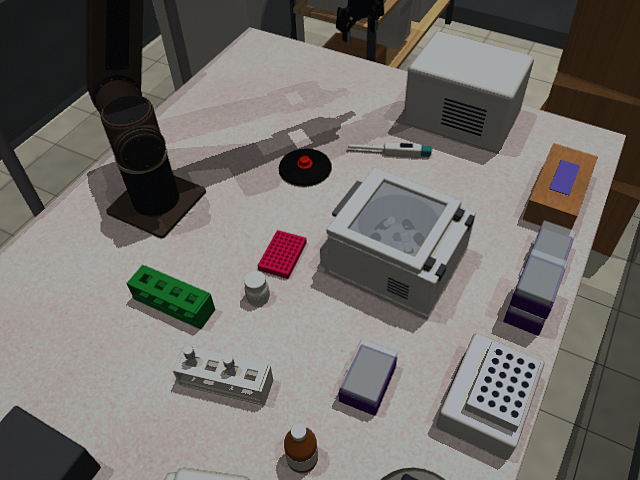

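The top view shows the centrifuge with its lid around (297,190), hinge side up (world +x) and front lip near (297,237). The white rack is at (457,255) with tubes at about (457,245) and (465,272), and the green decoy is at (424,330). The side view confirms this. Next I'll zoom in to get exact pixels.

```bash
cat > h.py <<'E'
import numpy as np, cv2
from plant import monitor, eyes
from scipy.spatial.transform import Rotation as Rn
def ray(p,uv):
    K,k=np.array(p["K"]),p["k1"]
    D=np.array([k,0,0,0,0.])
    n=cv2.undistortPoints(np.array([[uv]],float),K,D)[0,0]
    R=np.array(p["R"]);d=R.T@np.array([n[0],n[1],1]);c=-R.T@np.array(p["t"])
    return c,d/np.linalg.norm(d)
def plane(p,uv,z):
    c,d=ray(p,uv); return c+d*(z-c[2])/d[2]
def proj(p,X):
    R=np.array(p["R"]); r,_=cv2.Rodrigues(R)
    return cv2.projectPoints(np.array(X,float).reshape(-1,3),r,np.array(p["t"],float),np.array(p["K"]),np.array([p["k1"],0,0,0,0.]))[0][:,0]
def tri(p1,u1,p2,u2):
    (a,d),(b,e)=ray(p1,u1),ray(p2,u2)
    s=np.linalg.lstsq(np.c_[d,-e],b-a,rcond=None)[0]
    x,y=a+d*s[0],b+e*s[1]; return (x+y)/2,np.linalg.norm(x-y)
def rel(T):
    """T: (pos, R matrix 3x3) -> handwheel shift/turn from the current pose"""
    s=monitor.get_state(); R0=Rn.from_quat(s["tcp_rot"])
    d=R0.inv().apply(np.array(T[0])-s["eef_pos"])/.4
    w=(R0.inv()*Rn.from_matrix(T[1])).as_rotvec()/np.pi
    return np.round(np.r_[d,w],4)
E
python3 - <<'E'
from h import *
t=cv2.imread("pics/top0.png")
a=cv2.resize(t[130:250,245:350],None,fx=4.6,fy=4.6,interpolation=cv2.INTER_CUBIC)
b=cv2.resize(t[215:295,430:485],None,fx=5,fy=5,interpolation=cv2.INTER_CUBIC)
o=np.zeros((560,780,3),np.uint8);o[:a.shape[0],:a.shape[1]]=a;o[:b.shape[0],500:500+b.shape[1]]=b
cv2.imwrite("pics/z1.png",o)
E
```

```text
(no output)
```

View pics/z1.png

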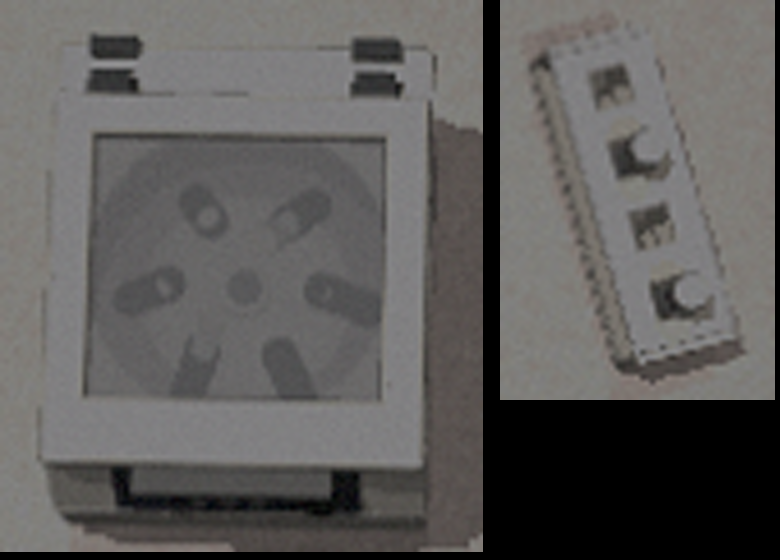

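Run:
```python
from h import *
p=eyes.camera_params("top")
f=lambda u,v:(245+(u+.5)/4.6-.5,130+(v+.5)/4.6-.5)
g=lambda u,v:(430+(u-500+.5)/5-.5,215+(v+.5)/5-.5)
C=[plane(p,f(*q),.165) for q in [(57,93),(430,98),(425,467),(42,462)]]
print("lid",np.round(C,4)); 
for i in range(4):print(np.linalg.norm(C[i]-C[(i+1)%4]))
C=[plane(p,g(*q),.065) for q in [(550,48),(655,26),(738,340),(637,362)]]
print("rack",np.round(C,4),np.mean(C,0)); 
for i in range(4):print(np.linalg.norm(C[i]-C[(i+1)%4]))
for q in [(610,85),(652,228)]: print("hole",plane(p,g(*q),.065))
# rack corners by mask
im=cv2.imread("pics/top0.png");hsv=cv2.cvtColor(im,cv2.COLOR_BGR2HSV)
b=im[205:300,425:490]; print(b[45,28:40].mean(1).astype(int), im[260,430:440].mean(1))
print("img lid/deck",[im[int(130+v/4.6),int(245+u/4.6)].tolist() for u,v in[(60,250),(240,430),(20,250),(450,250)]])
```

```text
lid [[ 0.7506  0.2147  0.165 ]
 [ 0.7412 -0.0094  0.165 ]
 [ 0.5179 -0.0011  0.165 ]
 [ 0.5262  0.2239  0.165 ]]
0.22428217636862893
0.22343853260328056
0.2251659450805002
0.22463987807351224
rack [[ 0.5464 -0.2976  0.065 ]
 [ 0.558  -0.3594  0.065 ]
 [ 0.3756 -0.398   0.065 ]
 [ 0.3646 -0.3392  0.065 ]] [ 0.46115078 -0.34855874  0.065     ]
0.06285030200781473
0.1864552687104095
0.05984124908757587
0.18653100848273924
hole [ 0.52412542 -0.33136635  0.065     ]
hole [ 0.44092819 -0.35152841  0.065     ]
[ 91  79  92 100 113 113  80  89  91  86 117 130] [123.33333333 128.33333333 127.66666667 127.         128.66666667
 128.         126.         126.66666667 125.         124.66666667]
img lid/deck [[126, 124, 125], [129, 127, 129], [121, 125, 128], [76, 79, 87]]
```

The zoom shows the lid slab corners at crop pixels (57,93), (430,98), (425,467) and (42,462). They measure 224 x 224 mm, which matches the lid. The white rack's free holes are at crop (610,85), place 3, and (652,228), place 1. They are 86 mm apart, against 84 expected.

Plan: cage the lip loosely between half-open fingers, coming from the front left. Then swing with the lid while turning the tool towards the vertical.

```bash
cat >> h.py <<'E'
O=np.array([.6449,.1065,0]); RC=Rn.from_euler("z",-.040).as_matrix()
def lidpose(th,phi,r,back=0,ys=.045,n0=.006):
    H=np.array([.107,0,.145]); Y=np.array([0,1.,0])
    u=np.array([-np.cos(th),0,np.sin(th)]); n=np.array([np.sin(th),0,np.cos(th)])
    z=-np.cos(phi)*Y-np.sin(phi)*u; y=-n; x=np.cross(y,z)
    P=H+r*u+n0*n+ys*Y-back*z
    return O+RC@P, RC@np.c_[x,y,z]
E
python3 - <<'E'
from h import *
a=lidpose(0,np.radians(30),.253,.10); print(a[0])
print(rel((a[0]+[0,.0,.10],a[1])),rel(a))
E
```

```text
[0.45431948 0.24583518 0.151     ]
[-0.7443 -0.6306 -0.0038  0.4585 -0.2348 -0.2341] [-0.7444 -0.6301  0.2462  0.4585 -0.2348 -0.2341]
```

```bash
python3 -m handwheel '[[-0.744,-0.63,-0.004,0.458,-0.235,-0.234,-0.16],[-0.744,-0.63,-0.004,0.458,-0.235,-0.234,-0.16],[-0.744,-0.63,-0.004,0.458,-0.235,-0.234,-0.16],[-0.744,-0.63,-0.004,0.458,-0.235,-0.234,-0.16],[-0.744,-0.63,-0.004,0.458,-0.235,-0.234,-0.16],[-0.744,-0.63,-0.004,0.458,-0.235,-0.234,-0.16],[-0.744,-0.63,-0.004,0.458,-0.235,-0.234,-0.16],[-0.744,-0.63,-0.004,0.458,-0.235,-0.234,-0.16],[-0.744,-0.63,-0.004,0.458,-0.235,-0.234,-0.16],[-0.744,-0.63,-0.004,0.458,-0.235,-0.234,-0.16],[-0.744,-0.63,-0.004,0.458,-0.235,-0.234,-0.16],[-0.744,-0.63,-0.004,0.458,-0.235,-0.234,-0.16]]' 30
python3 - <<'E'
from h import *
s=monitor.get_state();print(s["qpos"],s["opening"])
a=lidpose(0,np.radians(30),.253,.10); print(rel((a[0]+[0,.0,.10],a[1])),rel(a))
E
```

```text
time: 1.6
eef_pos: [0.4549, 0.2467, 0.2523]
tcp_rot: [-0.168, 0.688, -0.685, 0.171]
contact_force: [0.6, -0.5, -0.1]
opening: 0.42
finger_force: 0.0
[ 0.73526437  0.35272691  1.96225765 -1.3960654   1.7527589  -0.80547621] 0.4203657531878677
[ 0.0024  0.0033  0.0013  0.001   0.     -0.0015] [ 0.0036  0.2533  0.0021  0.001   0.     -0.0015]
```

```bash
python3 -m handwheel '[[0.003,0.15,0.002,0,0,-0.001,-0.16],[0.003,0.253,0.002,0,0,-0.001,-0.16],[0.003,0.253,0.002,0,0,-0.001,-0.16],[0.003,0.253,0.002,0,0,-0.001,-0.16]]'
python3 - <<'E'
from h import *
s=monitor.get_state();print(s["qpos"])
a=lidpose(0,np.radians(30),.253,.0); print(rel(a))
w=eyes.read_camera("wrist");pw=eyes.camera_params("wrist")
d=eyes.read_camera("side")
pt=[O+RC@np.array(c) for c in [(-.14,.06,.145),(-.14,-.06,.145),(-.123,.113,.165),(-.123,-.113,.165)]]
print(proj(pw,pt).round(),proj(eyes.camera_params("side"),pt).round())
o=np.zeros((480,800,3),np.uint8)
o[:360,:480]=cv2.resize(w,(480,360)); o[:320,480:]=cv2.resize(d[150:310,260:420],(320,320))
cv2.imwrite("pics/w1.png",o[:360,:,::-1])
E
```

```text
time: 2.1
eef_pos: [0.455, 0.2463, 0.1528]
tcp_rot: [-0.168, 0.687, -0.686, 0.171]
contact_force: [-0.1, -0.1, 0.8]
opening: 0.423
finger_force: 0.0
[ 0.73461553  0.54059917  1.94701286 -1.36919981  1.72069055 -0.63493564]
[ 2.300e-03  4.000e-03  2.503e-01  6.000e-04  1.000e-04 -1.200e-03]
[[333. 281.]
 [329. 162.]
 [298. 380.]
 [306. 144.]] [[357. 183.]
 [331. 215.]
 [374. 165.]
 [326. 228.]]
```

View pics/w1.png

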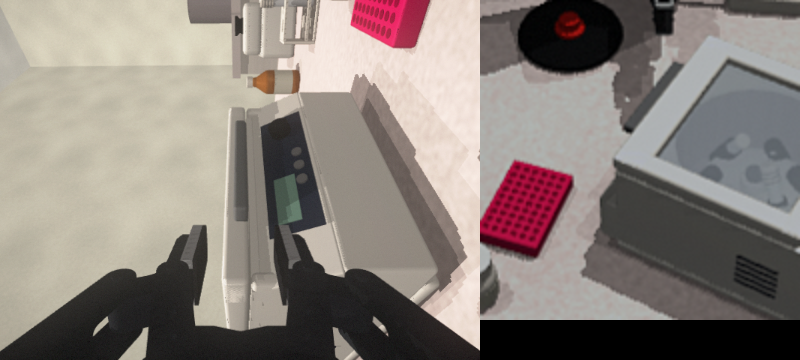

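The wrist view shows the grey lip at columns 235–247, rows 121–220 of the reduced picture, where I projected it. It lies midway between the upper pad (x≈205) and the lower pad (x≈285). Sliding in.

```bash
python3 -m handwheel '[[0.002,0.004,0.1,0,0,-0.001,-0.16],[0.002,0.004,0.17,0,0,-0.001,-0.16],[0.002,0.004,0.22,0,0,-0.001,-0.16],[0.002,0.004,0.25,0,0,-0.001,-0.16],[0.002,0.004,0.25,0,0,-0.001,-0.16]]'
python3 - <<'E'
from h import *
r=np.radians
s=monitor.get_state();print(s["qpos"])
for i in range(1,13):
    th=i*2.5; print(rel(lidpose(r(th),r(30+th*60/100),.253)).round(3).tolist())
E
```

```text
time: 2.82
eef_pos: [0.5004, 0.1565, 0.1501]
tcp_rot: [-0.17, 0.687, -0.686, 0.169]
contact_force: [-0.2, 0.6, 0.2]
opening: 0.421
finger_force: 0.0
[ 0.55145164  0.49516831  2.03149297 -1.51373825  1.60852956 -0.61455934]
[-0.003, -0.03, -0.001, -0.006, -0.008, -0.012]
[-0.005, -0.057, 0.0, -0.014, -0.017, -0.024]
[-0.008, -0.085, 0.002, -0.022, -0.025, -0.035]
[-0.012, -0.112, 0.005, -0.03, -0.033, -0.046]
[-0.018, -0.139, 0.008, -0.038, -0.042, -0.058]
[-0.024, -0.166, 0.011, -0.047, -0.05, -0.069]
[-0.031, -0.192, 0.015, -0.056, -0.058, -0.079]
[-0.039, -0.218, 0.02, -0.065, -0.066, -0.09]
[-0.048, -0.243, 0.025, -0.074, -0.074, -0.1]
[-0.058, -0.268, 0.031, -0.084, -0.082, -0.11]
[-0.07, -0.293, 0.037, -0.094, -0.09, -0.12]
[-0.082, -0.317, 0.044, -0.105, -0.098, -0.13]
```

```bash
python3 -m handwheel '[[-0.003,-0.03,-0.001,-0.006,-0.008,-0.012,-0.16],[-0.005,-0.057,0,-0.014,-0.017,-0.024,-0.16],[-0.008,-0.085,0.002,-0.022,-0.025,-0.035,-0.16],[-0.012,-0.112,0.005,-0.03,-0.033,-0.046,-0.16],[-0.018,-0.139,0.008,-0.038,-0.042,-0.058,-0.16],[-0.024,-0.166,0.011,-0.047,-0.05,-0.069,-0.16]]'
python3 - <<'E'
from h import *
r=np.radians
s=monitor.get_state();print(s["qpos"],s["contact_force"])
for i in range(1,13):
    th=15+i*2.5; print(rel(lidpose(r(th),r(30+th*60/100),.253)).round(3).tolist())
E
```

```text
time: 3.58
eef_pos: [0.5096, 0.1578, 0.2142]
tcp_rot: [-0.311, 0.698, -0.631, 0.132]
contact_force: [-0.7, -0.1, -3.4]
opening: 0.418
finger_force: 1.6
[ 0.53715166  0.24185153  2.10921602 -1.51119069  1.3893328  -1.01516674] [-0.73999202 -0.13535081 -3.42814926]
[-0.001, -0.034, 0.004, -0.007, -0.007, -0.009]
[-0.003, -0.061, 0.005, -0.016, -0.016, -0.019]
[-0.006, -0.088, 0.007, -0.026, -0.024, -0.029]
[-0.009, -0.116, 0.01, -0.036, -0.032, -0.039]
[-0.014, -0.143, 0.014, -0.045, -0.041, -0.049]
[-0.019, -0.169, 0.018, -0.056, -0.049, -0.058]
[-0.025, -0.196, 0.023, -0.066, -0.057, -0.068]
[-0.032, -0.222, 0.029, -0.077, -0.065, -0.077]
[-0.04, -0.247, 0.036, -0.088, -0.073, -0.085]
[-0.049, -0.272, 0.043, -0.099, -0.081, -0.094]
[-0.059, -0.297, 0.051, -0.111, -0.089, -0.102]
[-0.07, -0.321, 0.059, -0.122, -0.097, -0.11]
```

```bash
python3 -m handwheel '[[-0.001,-0.034,0.004,-0.007,-0.007,-0.009,-0.16],[-0.003,-0.061,0.005,-0.016,-0.016,-0.019,-0.16],[-0.006,-0.088,0.007,-0.026,-0.024,-0.029,-0.16],[-0.009,-0.116,0.01,-0.036,-0.032,-0.039,-0.16],[-0.014,-0.143,0.014,-0.045,-0.041,-0.049,-0.16],[-0.019,-0.169,0.018,-0.056,-0.049,-0.058,-0.16]]'
python3 - <<'E'
from h import *
r=np.radians
s=monitor.get_state();print(s["qpos"],s["contact_force"])
for i in range(1,13):
    th=30+i*2.5; print(rel(lidpose(r(th),r(30+th*60/100),.253)).round(3).tolist())
E
```

```text
time: 4.32
eef_pos: [0.5373, 0.1559, 0.2766]
tcp_rot: [-0.43, 0.708, -0.551, 0.1]
contact_force: [-1.2, -1.5, -2.3]
opening: 0.419
finger_force: 1.4
[ 0.47309581  0.04745383  2.08110818 -1.3591888   1.1659374  -1.47280764] [-1.17486934 -1.52309988 -2.345996  ]
[-0.001, -0.028, 0.002, -0.01, -0.008, -0.01]
[-0.003, -0.056, 0.003, -0.021, -0.017, -0.018]
[-0.006, -0.083, 0.006, -0.032, -0.025, -0.027]
[-0.009, -0.11, 0.01, -0.043, -0.033, -0.036]
[-0.013, -0.137, 0.014, -0.054, -0.041, -0.044]
[-0.018, -0.164, 0.019, -0.066, -0.05, -0.051]
[-0.023, -0.19, 0.026, -0.078, -0.058, -0.059]
[-0.03, -0.216, 0.033, -0.09, -0.066, -0.066]
[-0.037, -0.242, 0.04, -0.102, -0.074, -0.073]
[-0.045, -0.267, 0.049, -0.115, -0.082, -0.079]
[-0.053, -0.291, 0.059, -0.127, -0.09, -0.086]
[-0.063, -0.315, 0.069, -0.14, -0.098, -0.092]
```

```bash
cat >> h.py <<'E'
def path(a,b,n=12):
    r=np.radians
    for th in np.linspace(a,b,n+1)[1:]:
        P,R=lidpose(r(th),r(min(30+th*.6,90)),.253)
        R=R@Rn.from_euler("z",.37*np.clip((th-30)/70,0,1)).as_matrix()
        print(rel((P,R)).round(3).tolist())
E
python3 -c "
from h import *
path(30,54)"
```

```text
[-0.001, -0.023, 0.001, -0.008, -0.007, -0.004]
[-0.002, -0.045, 0.002, -0.017, -0.013, -0.008]
[-0.004, -0.067, 0.004, -0.026, -0.02, -0.012]
[-0.006, -0.089, 0.007, -0.035, -0.026, -0.015]
[-0.009, -0.11, 0.01, -0.044, -0.032, -0.019]
[-0.012, -0.132, 0.013, -0.053, -0.038, -0.022]
[-0.016, -0.153, 0.017, -0.063, -0.044, -0.025]
[-0.02, -0.174, 0.022, -0.073, -0.05, -0.028]
[-0.025, -0.196, 0.027, -0.083, -0.055, -0.03]
[-0.03, -0.216, 0.033, -0.093, -0.061, -0.033]
[-0.035, -0.237, 0.039, -0.104, -0.066, -0.035]
[-0.042, -0.257, 0.046, -0.114, -0.071, -0.037]
```

```bash
python3 -m handwheel '[[-0.001,-0.023,0.001,-0.008,-0.007,-0.004,-0.16],[-0.002,-0.045,0.002,-0.017,-0.013,-0.008,-0.16],[-0.004,-0.067,0.004,-0.026,-0.02,-0.012,-0.16],[-0.006,-0.089,0.007,-0.035,-0.026,-0.015,-0.16],[-0.009,-0.11,0.01,-0.044,-0.032,-0.019,-0.16],[-0.012,-0.132,0.013,-0.053,-0.038,-0.022,-0.16],[-0.016,-0.153,0.017,-0.063,-0.044,-0.025,-0.16],[-0.02,-0.174,0.022,-0.073,-0.05,-0.028,-0.16],[-0.025,-0.196,0.027,-0.083,-0.055,-0.03,-0.16],[-0.03,-0.216,0.033,-0.093,-0.061,-0.033,-0.16],[-0.035,-0.237,0.039,-0.104,-0.066,-0.035,-0.16],[-0.042,-0.257,0.046,-0.114,-0.071,-0.037,-0.16]]'
python3 -c "
from h import *
s=monitor.get_state();print(s['qpos'],s['contact_force'])
path(54,78)"
```

```text
time: 5.82
eef_pos: [0.61, 0.1531, 0.3539]
tcp_rot: [-0.539, 0.753, -0.371, 0.067]
contact_force: [-1.0, -0.8, -1.4]
opening: 0.421
finger_force: 0.9
[ 0.31119696  0.00722624  1.81901321 -0.79126607  1.04867867 -2.18631856] [-0.96083188 -0.76006499 -1.4108701 ]
[-0.003, -0.02, 0.002, -0.011, -0.006, -0.002]
[-0.007, -0.042, 0.004, -0.022, -0.011, -0.003]
[-0.011, -0.064, 0.006, -0.033, -0.016, -0.005]
[-0.015, -0.085, 0.009, -0.044, -0.021, -0.006]
[-0.02, -0.107, 0.012, -0.055, -0.026, -0.006]
[-0.025, -0.128, 0.016, -0.067, -0.031, -0.007]
[-0.03, -0.149, 0.021, -0.078, -0.035, -0.008]
[-0.035, -0.169, 0.027, -0.09, -0.039, -0.008]
[-0.041, -0.19, 0.033, -0.102, -0.043, -0.008]
[-0.047, -0.21, 0.04, -0.114, -0.047, -0.008]
[-0.054, -0.23, 0.047, -0.126, -0.051, -0.008]
[-0.061, -0.249, 0.055, -0.138, -0.054, -0.007]
```

```bash
python3 -m handwheel '[[-0.003,-0.02,0.002,-0.011,-0.006,-0.002,-0.16],[-0.007,-0.042,0.004,-0.022,-0.011,-0.003,-0.16],[-0.011,-0.064,0.006,-0.033,-0.016,-0.005,-0.16],[-0.015,-0.085,0.009,-0.044,-0.021,-0.006,-0.16],[-0.02,-0.107,0.012,-0.055,-0.026,-0.006,-0.16],[-0.025,-0.128,0.016,-0.067,-0.031,-0.007,-0.16],[-0.03,-0.149,0.021,-0.078,-0.035,-0.008,-0.16],[-0.035,-0.169,0.027,-0.09,-0.039,-0.008,-0.16],[-0.041,-0.19,0.033,-0.102,-0.043,-0.008,-0.16],[-0.047,-0.21,0.04,-0.114,-0.047,-0.008,-0.16],[-0.054,-0.23,0.047,-0.126,-0.051,-0.008,-0.16],[-0.061,-0.249,0.055,-0.138,-0.054,-0.007,-0.16]]'
python3 -c "
from h import *
s=monitor.get_state();print(s['qpos'],s['contact_force'])
path(78,106)"
```

```text
time: 7.32
eef_pos: [0.7074, 0.1498, 0.3949]
tcp_rot: [-0.579, 0.8, -0.155, 0.01]
contact_force: [0.5, -0.1, -0.5]
opening: 0.423
finger_force: 0.3
[ 0.15316395  0.26399181  1.36502386 -0.27331789  1.35767141 -2.6330914 ] [ 0.53981077 -0.13614258 -0.45475783]
[-0.005, -0.024, 0.004, -0.015, -0.004, 0.001]
[-0.012, -0.048, 0.006, -0.029, -0.008, 0.002]
[-0.019, -0.073, 0.01, -0.044, -0.012, 0.004]
[-0.026, -0.097, 0.014, -0.058, -0.016, 0.006]
[-0.034, -0.121, 0.019, -0.073, -0.019, 0.009]
[-0.042, -0.145, 0.025, -0.088, -0.022, 0.011]
[-0.049, -0.169, 0.032, -0.102, -0.025, 0.014]
[-0.057, -0.192, 0.04, -0.117, -0.028, 0.017]
[-0.066, -0.214, 0.05, -0.132, -0.031, 0.021]
[-0.074, -0.237, 0.06, -0.146, -0.029, 0.021]
[-0.082, -0.258, 0.07, -0.158, -0.025, 0.02]
[-0.09, -0.28, 0.082, -0.17, -0.021, 0.018]
```

```bash
python3 -m handwheel '[[-0.005,-0.024,0.004,-0.015,-0.004,0.001,-0.16],[-0.012,-0.048,0.006,-0.029,-0.008,0.002,-0.16],[-0.019,-0.073,0.01,-0.044,-0.012,0.004,-0.16],[-0.026,-0.097,0.014,-0.058,-0.016,0.006,-0.16],[-0.034,-0.121,0.019,-0.073,-0.019,0.009,-0.16],[-0.042,-0.145,0.025,-0.088,-0.022,0.011,-0.16],[-0.049,-0.169,0.032,-0.102,-0.025,0.014,-0.16],[-0.057,-0.192,0.04,-0.117,-0.028,0.017,-0.16],[-0.066,-0.214,0.05,-0.132,-0.031,0.021,-0.16],[-0.074,-0.237,0.06,-0.146,-0.029,0.021,-0.16],[-0.082,-0.258,0.07,-0.158,-0.025,0.02,-0.16],[-0.09,-0.28,0.082,-0.17,-0.021,0.018,-0.16]]'
python3 - <<'E'
from h import *
s=monitor.get_state();print(s['qpos'],s['contact_force'])
P,R=lidpose(np.radians(106),np.radians(90),.253);R=R@Rn.from_euler("z",.37).as_matrix();print(P,rel((P,R)))
d=eyes.read_camera("side");w=eyes.read_camera("wrist")
o=np.zeros((360,800,3),np.uint8);o[:,:480]=cv2.resize(w,(480,360));o[:320,480:]=cv2.resize(d[90:250,310:470],(320,320))
cv2.imwrite("pics/s2.png",o[:,:,::-1])
E
```

```text
time: 8.82
eef_pos: [0.8295, 0.1441, 0.3872]
tcp_rot: [-0.544, 0.828, 0.08, -0.113]
contact_force: [0.1, 0.1, -0.1]
opening: 0.418
finger_force: 0.0
[ 0.04553145  0.84020279  0.56723377  0.02549133  2.01110218 -2.67953837] [ 0.14200337  0.10234959 -0.12059952]
[0.82905736 0.1441658  0.38654538] [ 0.0001  0.0005  0.002  -0.0004  0.      0.0003]
```

View pics/s2.png

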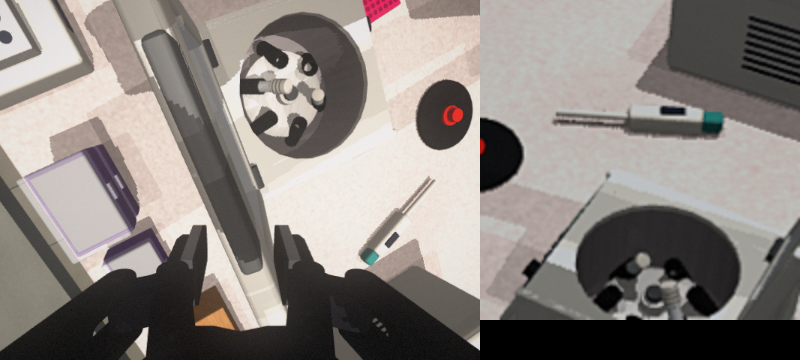

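The lid leans back on its stop and stands clear between the pads, with no contact force. The rotor is exposed: the sample cap is near wrist pixel (275,88) of the reduced picture and the balance tube near (316,95). Retreating along the lid, then moving above the rotor.

```bash
python3 -m handwheel '[[0,0,-0.08,0,0,0,-0.16],[0,0,-0.16,0,0,0,-0.16],[0,0,-0.22,0,0,0,-0.16],[0,0,-0.22,0,0,0,-0.16]]'
python3 - <<'E'
from h import *
R=np.c_[[-1,0,0],[0,1,0],[0,0,-1.]]
print(rel(([.56,.10,.44],R)))
E
```

```text
time: 9.43
eef_pos: [0.8374, 0.14, 0.4689]
tcp_rot: [-0.544, 0.829, 0.077, -0.106]
contact_force: [0.2, 0.1, 0.8]
opening: 0.42
finger_force: 0.0
[ 0.3534  0.5567  0.248   0.0519 -0.0714  0.3672]
```

```bash
python3 -m handwheel '[[0.353,0.557,0.248,0.052,-0.071,0.367,0],[0.353,0.557,0.248,0.052,-0.071,0.367,0],[0.353,0.557,0.248,0.052,-0.071,0.367,0],[0.353,0.557,0.248,0.052,-0.071,0.367,0],[0.353,0.557,0.248,0.052,-0.071,0.367,0],[0.353,0.557,0.248,0.052,-0.071,0.367,0],[0.353,0.557,0.248,0.052,-0.071,0.367,0],[0.353,0.557,0.248,0.052,-0.071,0.367,0],[0.353,0.557,0.248,0.052,-0.071,0.367,0]]'
python3 - <<'E'
from h import *
s=monitor.get_state();print(s['qpos'])
p=eyes.camera_params("wrist");w=eyes.read_camera("wrist");np.savez("a.npz",**p)
print(-np.array(p["R"]).T@p["t"],p["R"])
print(proj(p,[O+[0,0,.145],O+[.093,0,.145],O+[0,.093,.145]]))
cv2.imwrite("pics/w3.png",w[:,:,::-1])
E
```

```text
time: 10.55
eef_pos: [0.5609, 0.1001, 0.4387]
tcp_rot: [-0.001, 1.0, -0.0, -0.002]
contact_force: [0.5, -0.0, 0.4]
opening: 0.496
finger_force: 0.0
[-1.10264575e-03 -2.45216855e-02  1.58403445e+00 -8.17876137e-04
  1.58660690e+00 -1.57462920e+00]
[0.48564699 0.09981261 0.5623812 ] [[-0.00158822  0.99999808  0.00114869]
 [ 0.95678747  0.00118557  0.29078571]
 [ 0.29078379  0.00156089 -0.95678752]]
[[325.48668089 272.92204115]
 [325.06189175 344.78273336]
 [406.8794406  272.98970698]]
```

View pics/w3.png

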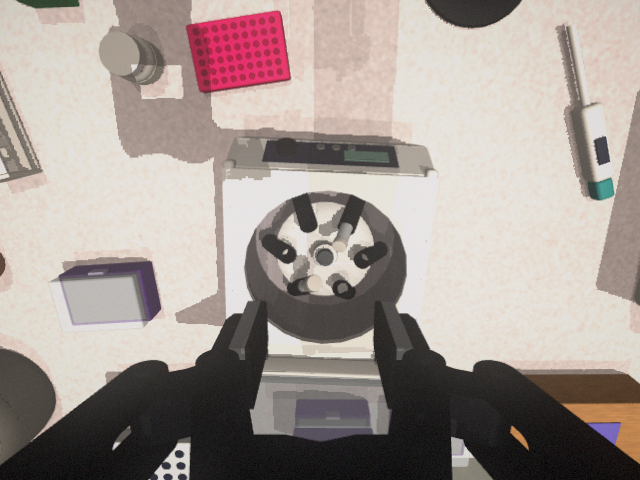

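Run:
```python
from h import *
w=cv2.imread("pics/w3.png")
cv2.imwrite("pics/w3z.png",cv2.resize(w[195:310,255:395],None,fx=5,fy=5,interpolation=cv2.INTER_CUBIC))
```

```text
(no output)
```

View pics/w3z.png

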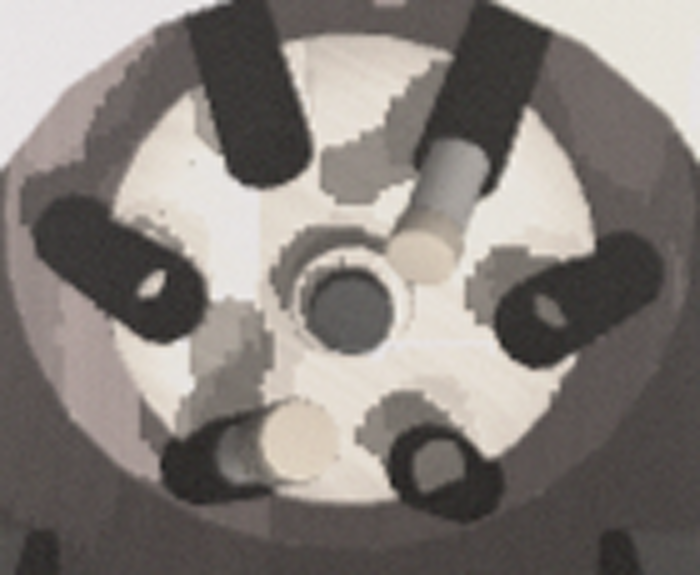

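Run:
```python
from h import *
p=dict(np.load("a.npz")); p["k1"]=float(p["k1"])
f=lambda u,v:(255+(u+.5)/5-.5,195+(v+.5)/5-.5)
for n,q,z in [("sam",(300,440),.1375),("bal",(422,259),.128),("A",(270,148),.0985),("B",(457,155),.0985),("C",(537,325),.0985),("D",(440,465),.0985),("F",(165,300),.0985)]:
    X=RC.T@(plane(p,f(*q),z)-O); print(n,X.round(4),"r %.4f az %.1f"%(np.hypot(X[0],X[1]),np.degrees(np.arctan2(X[1],X[0]))))
s=plane(p,f(300,440),.1375);b=plane(p,f(422,259),.128);print(s,b)
```

```text
sam [ 0.0155 -0.012   0.1375] r 0.0195 az -37.7
bal [-0.0271  0.0147  0.128 ] r 0.0308 az 151.4
A [-0.0449 -0.022   0.0985] r 0.0500 az -153.9
B [-0.045   0.0237  0.0985] r 0.0509 az 152.2
C [-0.002   0.0464  0.0985] r 0.0465 az 92.5
D [0.0369 0.0243 0.0985] r 0.0442 az 33.4
F [-0.0048 -0.047   0.0985] r 0.0472 az -95.8
[0.65987757 0.09393971 0.1375    ] [0.61842479 0.1223117  0.128     ]
```

The zoom shows the sample cap top at crop (300,440) and the balance cap at (422,259). The sleeves fit a 60° pattern, with the sample sleeve at about -31° in the centrifuge frame. Going to an aligned pre-grasp 75 mm back along the tube's axis.

```bash
cat >> h.py <<'E'
def grasp(cap,az,d):
    ps=np.radians(az); a=np.array([-.5*np.cos(ps),-.5*np.sin(ps),np.sqrt(.75)])
    y=np.array([-np.sin(ps),np.cos(ps),0]); z=-a
    return np.array(cap)+d*a, np.c_[np.cross(y,z),y,z]
E
python3 - <<'E'
from h import *
g=grasp([.6599,.0939,.1375],-33.3,.075); print(g); print(rel(g))
E
```

```text
(array([0.62855722, 0.11448836, 0.20245191]), array([[-0.72383041,  0.54902282,  0.41790368],
       [ 0.47546771,  0.83580736, -0.27451141],
       [-0.5       ,  0.        , -0.8660254 ]]))
[-0.172   0.0364  0.5882  0.0479 -0.1635  0.1817]
```

```bash
python3 -m handwheel '[[-0.172,0.036,0.3,0.048,-0.163,0.182,0],[-0.172,0.036,0.4,0.048,-0.163,0.182,0],[-0.172,0.036,0.5,0.048,-0.163,0.182,0],[-0.172,0.036,0.55,0.048,-0.163,0.182,0],[-0.172,0.036,0.588,0.048,-0.163,0.182,0],[-0.172,0.036,0.588,0.048,-0.163,0.182,0],[-0.172,0.036,0.588,0.048,-0.163,0.182,0]]'
python3 - <<'E'
from h import *
s=monitor.get_state();print(s['qpos'])
p=eyes.camera_params("wrist");w=eyes.read_camera("wrist");np.savez("b.npz",**p)
cap=np.array([.6599,.0939,.1375])
print(proj(p,[cap,cap+.1*(cap-grasp(cap,-33.3,1)[0])]), rel(grasp(cap,-33.3,-.013)))
cv2.imwrite("pics/w4.png",w[:,:,::-1])
E
```

```text
time: 11.48
eef_pos: [0.6293, 0.1141, 0.2032]
tcp_rot: [0.278, 0.925, -0.075, 0.247]
contact_force: [0.4, 0.3, -0.1]
opening: 0.502
finger_force: 0.0
[ 0.14070914  0.11734152  1.92301126 -0.50124073  0.75963843 -0.53877978]
[[321.30466441 269.51714628]
 [321.02840561 224.99038192]] [ 4.300e-03 -1.000e-04  2.219e-01 -3.000e-04 -1.000e-04 -8.000e-04]
```

View pics/w4.png

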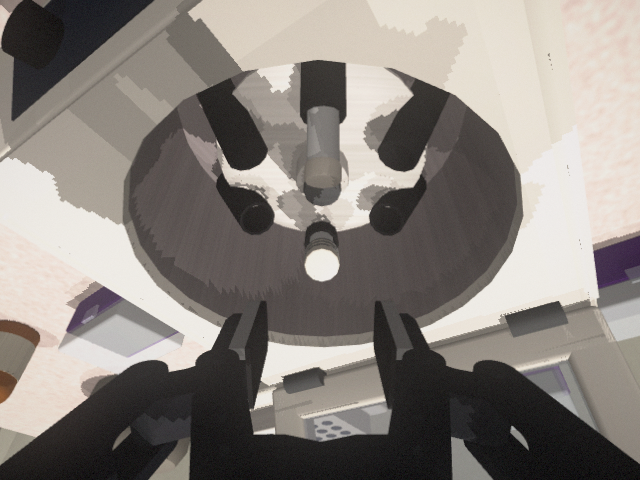

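The cap top is at (322,264) and upright between the pads, so the azimuth is right. Triangulating with the earlier view.

Run:
```python
from h import *
L=lambda n:{k:(float(v) if v.ndim==0 else v) for k,v in np.load(n).items()}
p,q=L("a.npz"),L("b.npz")
w=cv2.imread("pics/w4.png");g=w[240:290,295:350].min(2)
m=(g>195).astype(np.uint8);n,l,st,c=cv2.connectedComponentsWithStats(m)
i=1+st[1:,4].argmax();uv=c[i]+[295,240];print(st[i],uv)
X=tri(p,(255+60.1-.4,195+88.1-.4),q,uv);print(X)
for z in(.135,.1375,.14):print(plane(q,uv,z))
```

```text
[ 10   9  34  32 823] [321.69623329 264.68651276]
(array([0.66141426, 0.09369779, 0.13312977]), np.float64(0.0009296196977399563))
[0.65910333 0.09469102 0.135     ]
[0.65662715 0.09630822 0.1375    ]
[0.65415098 0.09792542 0.14      ]
```

```bash
python3 -m handwheel '[[0.008,0,0.1,0,0,-0.001,0],[0.008,0,0.17,0,0,-0.001,0],[0.008,0,0.21,0,0,-0.001,0],[0.008,0,0.228,0,0,-0.001,0],[0.008,0,0.228,0,0,-0.001,0],[0.008,0,0.228,0,0,-0.001,-1],[0.008,0,0.228,0,0,-0.001,-1],[0.008,0,0.228,0,0,-0.001,-1],[0.008,0,0.228,0,0,-0.001,-1],[0.008,0,0.228,0,0,-0.001,-1]]' 30
```

```text
time: 12.78
eef_pos: [0.664, 0.0909, 0.1222]
tcp_rot: [0.277, 0.926, -0.075, 0.247]
contact_force: [-3.3, 2.0, 5.9]
opening: 0.225
finger_force: 29.8
```

```bash
python3 -m handwheel '[[0,0,-0.03,0,0,0,-1],[0,0,-0.08,0,0,0,-1],[0,0,-0.13,0,0,0,-1],[0,0,-0.18,0,0,0,-1],[0,0,-0.23,0,0,0,-1],[0,0,-0.27,0,0,0,-1],[0,0,-0.27,0,0,0,-1]]'
python3 - <<'E'
from h import *
s=monitor.get_state();print(s['qpos'])
# tool down, y perpendicular to rack long axis? rack yaw .22 : options
for ya in (.22,.22+np.pi/2):
    y=np.array([np.cos(ya),np.sin(ya),0]);z=np.array([0,0,-1.]);R=np.c_[np.cross(y,z),y,z]
    print(ya,rel(([.45,-.15,.32],R)))
E
```

```text
time: 13.65
eef_pos: [0.6189, 0.1209, 0.2166]
tcp_rot: [0.277, 0.926, -0.075, 0.248]
contact_force: [-0.5, -0.5, 0.4]
opening: 0.227
finger_force: 29.6
[ 0.15571756  0.08476458  1.93223503 -0.49567712  0.78551352 -0.53997162]
0.22 [-0.145  -0.7981 -0.2138  0.0637  0.1583  0.2394]
1.7907963267948965 [-0.145  -0.7981 -0.2138 -0.067   0.1573 -0.2489]
```

Run:
```python
from h import *
ya=.22+np.pi/2
y=np.array([np.cos(ya),np.sin(ya),0]);z=np.array([0,0,-1.]);R=np.c_[np.cross(y,z),y,z]
print(rel(([.49,-.25,.32],R)))
```

```text
[-0.3362 -0.9522 -0.1034 -0.067   0.1573 -0.2489]
```

```bash
python3 -m handwheel '[[-0.06,0,-0.108,0,0,0,-1],[-0.125,0,-0.216,0,0,0,-1],[-0.165,-0.13,-0.22,-0.01,0.02,-0.03,-1],[-0.336,-0.952,-0.103,-0.067,0.157,-0.249,-1],[-0.336,-0.952,-0.103,-0.067,0.157,-0.249,-1],[-0.336,-0.952,-0.103,-0.067,0.157,-0.249,-1],[-0.336,-0.952,-0.103,-0.067,0.157,-0.249,-1],[-0.336,-0.952,-0.103,-0.067,0.157,-0.249,-1],[-0.336,-0.952,-0.103,-0.067,0.157,-0.249,-1],[-0.336,-0.952,-0.103,-0.067,0.157,-0.249,-1],[-0.336,-0.952,-0.103,-0.067,0.157,-0.249,-1],[-0.336,-0.952,-0.103,-0.067,0.157,-0.249,-1]]'
python3 - <<'E'
from h import *
s=monitor.get_state();print(s['qpos'])
p=eyes.camera_params("wrist");w=eyes.read_camera("wrist");np.savez("c.npz",**p)
print(proj(p,[(.5226,-.335,.065),(.4406,-.3531,.065),(.49,-.25,.228)]))
cv2.imwrite("pics/w5.png",w[:,:,::-1])
E
```

```text
time: 15.15
eef_pos: [0.4902, -0.2491, 0.3181]
tcp_rot: [-0.11, 0.994, 0.0, -0.001]
contact_force: [0.7, -0.8, -0.2]
opening: 0.217
finger_force: 29.7
[-6.54109042e-01 -3.58270095e-02  1.80790895e+00 -1.40960385e-03
  1.37135377e+00 -2.44562730e+00]
[[227.5948953  219.61603588]
 [221.64485805 131.25536419]
 [318.18514596 261.68416492]]
```

View pics/w5.png

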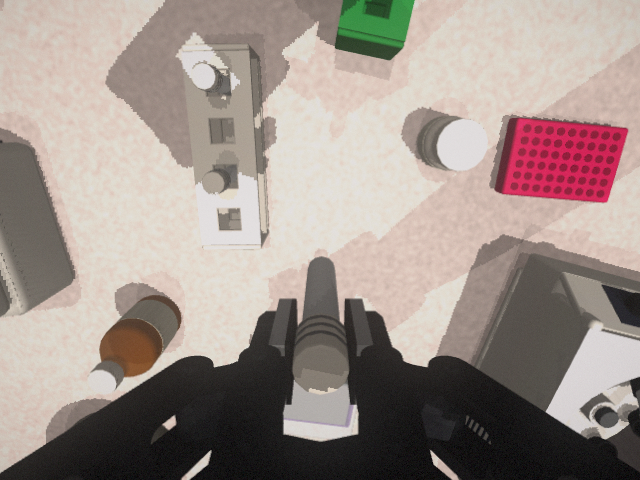

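The white rack's place 3 hole is centred at about (230,219) and place 1 at (222,131), both where projected. The tube hangs straight with its foot near (320,262). Computing the move to place 3.

Run:
```python
from h import *
p={k:(float(v) if v.ndim==0 else v) for k,v in np.load("c.npz").items()}
h3,h1=plane(p,(230,219),.065),plane(p,(222,131),.065); print(h3,h1,np.linalg.norm(h3-h1),np.arctan2(*(h3-h1)[1::-1]))
g=cv2.cvtColor(cv2.imread("pics/w5.png"),cv2.COLOR_BGR2GRAY)
# hole centroid: dark vs plate
for (u0,u1,v0,v1) in [(205,250,195,243),(203,240,112,150)]:
    c=g[v0:v1,u0:u1]; print((c.shape,np.median(c)), [ (u0+np.where(c[:, :].min(0)<0.6*np.median(c))[0][[0,-1]]).tolist()])
    q=c<.85*np.median(c); n,l,st,ce=cv2.connectedComponentsWithStats(q.astype(np.uint8)); i=1+st[1:,4].argmax(); print(st[i],ce[i]+[u0,v0])
print("foot",plane(p,(320,263),.228), monitor.get_state()["eef_pos"])
R=Rn.from_quat(monitor.get_state()["tcp_rot"]).as_matrix();print(R.round(3))
```

```text
[ 0.52146487 -0.3327713   0.065     ] [ 0.44030309 -0.35281195  0.065     ] 0.08359941953077385 0.24207992410899412
((48, 45), np.float64(223.0)) [[218, 239]]
[ 12  13  25  23 483] [229.63146998 219.79089027]
((38, 37), np.float64(151.0)) [[211, 222]]
[  6   6  25  26 535] [220.21869159 129.31214953]
foot [ 0.49056044 -0.24879756  0.228     ] [ 0.49027783 -0.24893922  0.31828989]
[[-0.976 -0.22  -0.002]
 [-0.22   0.976 -0.   ]
 [ 0.002  0.    -1.   ]]
```

```bash
python3 -m handwheel '[[-0.031,-0.12,0.1,0,0,0,-1],[-0.031,-0.223,0.2,0,0,0,-1],[-0.031,-0.223,0.3,0,0,0,-1],[-0.031,-0.223,0.33,0,0,0,-1],[-0.031,-0.223,0.33,0,0,0,-1]]'
python3 - <<'E'
from h import *
s=monitor.get_state();print(s['eef_pos'])
R=Rn.from_quat(s["tcp_rot"]).as_matrix(); print((R.T@(np.array([.522,-.333,.098])-s["eef_pos"])/.4).round(4))
p=eyes.camera_params("wrist");w=eyes.read_camera("wrist")
print(proj(p,[(.522,-.333,.065),(*s["eef_pos"][:2],s["eef_pos"][2]-.092)]))
c=w[180:400,180:460];cv2.imwrite("pics/w6.png",cv2.resize(c,None,fx=2,fy=2)[:,:,::-1])
E
```

```text
time: 15.82
eef_pos: [0.5214, -0.3336, 0.1862]
tcp_rot: [-0.11, 0.994, 0.0, -0.001]
contact_force: [0.7, -0.6, -0.5]
opening: 0.222
finger_force: 29.7
[ 0.52141144 -0.33356368  0.18622259]
[-0.0023  0.0009  0.2206]
[[320.31391233 247.5495513 ]
 [319.71340926 261.27675139]]
```

View pics/w6.png

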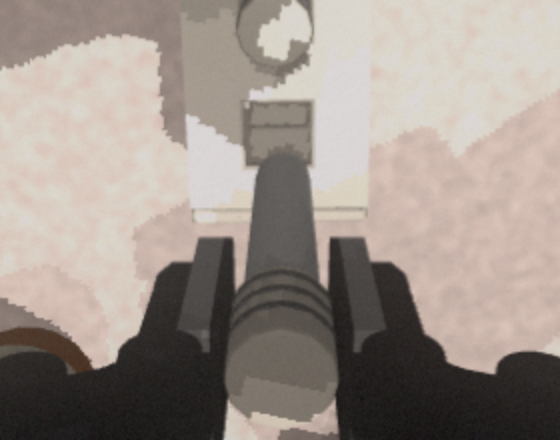

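The hole is centred at crop (278,132), directly ahead of the tube. The foot is about 1.5 mm to the right, so I'll correct by -0.003 in tool y while lowering.

```bash
python3 -m handwheel '[[0,-0.003,0.03,0,0,0,-1],[0,-0.003,0.07,0,0,0,-1],[0,-0.003,0.11,0,0,0,-1],[0,-0.003,0.15,0,0,0,-1],[0,-0.003,0.18,0,0,0,-1],[0,-0.003,0.2,0,0,0,-1],[0,-0.003,0.21,0,0,0,-1],[0,-0.003,0.215,0,0,0,-1],[0,-0.003,0.215,0,0,0,-1]]'
```

```text
time: 17.0
eef_pos: [0.5212, -0.3362, 0.1005]
tcp_rot: [-0.11, 0.994, -0.0, -0.001]
contact_force: [-0.6, 0.1, -0.7]
opening: 0.223
finger_force: 31.0
```

```bash
python3 -m handwheel '[[0,0,0.003,0,0,0,-1],[0,0,0.006,0,0,0,-1],[0,0,0.006,0,0,0,-1]]'; python3 -m handwheel '[[0,0,0.003,0,0,0,-1],[0,0,0.006,0,0,0,-1],[0,0,0.006,0,0,0,-1]]'
```

```text
time: 17.38
eef_pos: [0.5214, -0.3364, 0.0986]
tcp_rot: [-0.11, 0.994, -0.001, -0.001]
contact_force: [-0.8, 0.4, 2.9]
opening: 0.218
finger_force: 31.3
time: 17.75
eef_pos: [0.5222, -0.3367, 0.0985]
tcp_rot: [-0.11, 0.994, -0.001, -0.0]
contact_force: [-2.8, 3.0, 10.0]
opening: 0.219
finger_force: 32.4
```

The foot is on the floor at the expected height. Easing the pressure, then opening and retreating upwards.

```bash
python3 -m handwheel '[[0,0,-0.006,0,0,0,-1],[0,0,-0.006,0,0,0,-0.4],[0,0,-0.006,0,0,0,-0.2],[0,0,-0.006,0,0,0,-0.1],[0,0,-0.006,0,0,0,-0.1],[0,0,-0.06,0,0,0,-0.1],[0,0,-0.16,0,0,0,-0.1],[0,0,-0.3,0,0,0,-0.1],[0,0,-0.45,0,0,0,-0.1],[0.1,0.2,-0.5,0,0,0,-0.1],[0.1,0.2,-0.5,0,0,0,-0.1]]'
python3 - <<'E'
from h import *
w=eyes.read_camera("wrist");d=eyes.read_camera("side")
o=np.zeros((360,800,3),np.uint8);o[:,:400]=cv2.resize(w,(480,360))[:,:400]
o[:360,400:]=cv2.resize(d[80:440,150:550],(400,360));cv2.imwrite("pics/end.png",o[:,:,::-1])
E
```

```text
time: 19.12
eef_pos: [0.4645, -0.2655, 0.2994]
tcp_rot: [-0.11, 0.994, -0.002, 0.001]
contact_force: [-0.4, 0.7, -0.3]
opening: 0.449
finger_force: 0.0
```

View pics/end.png

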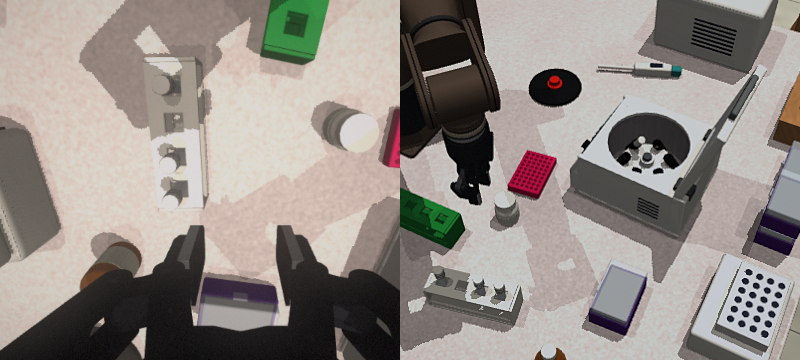

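The sample tube stands in place 3, with its cap at wrist pixel (170,195) level with its neighbours. The lid is open on its stop, the balance tube is in the rotor and the bystanders have not moved. Handing in.

```bash
python3 -c "
from plant import ctrl
print(ctrl.sign_off())"
```

```text
the job is handed in; nothing more can be done
None
```

The job is handed in at about 19 s of robot time: the last pictures show the lid open on its stop, the sample tube upright in rack place 3 and the balance tube still in the rotor; the hand-in returned no verdict.

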